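Switch in the channel row on the head box

ROBOT

A 6-joint arm with a two-finger parallel gripper is mounted at the origin on the work surface. World frame = base frame: x ahead of the robot, y to its left, z up, the work surface at z = 0. Lengths are in m, angles in rad, forces in N, time in s.
With the tool pointing down it reaches from about 0.3 to 0.875 m from the base axis. Payload 6.4 kg.
Tool frame: the origin (TCP) lies midway between the tips of the shut fingers; the grasp point (between the pads) lies 19 mm behind it; y points along the fingers, x is the direction in which the jaws open and shut, and the axes are right-handed (so a half turn about y gives the same grasp; the last joint's range is limited). The gripper opens to 85 mm and grips with 20 to 120 N. Pads are 22 mm wide; open, the fingers measure 114 mm over their backs; the gripper's body (76 mm by 85 mm) begins 54 mm behind the grasp point. The pads swing forward as they close: fully open they stand 13 mm farther back than shut.
Start: joints at [-1.515, 0.181, 1.607, -0, 1.354, -0.206], TCP at [0.149, -0.555, 0.231] pointing down, gripper open.
Joint ranges: [-2.99, 2.99], [-0.89, 2.07], [0.3, 2.58], [-1.14, 4.28], [0, 2.63], [-3.12, 3.12]. Speed limits (rad/s): [2.57, 2.57, 3.01, 3.14, 3.14, 3.14].

INTERFACE

Orientations are given as a unit quaternion [w, x, y, z].
In Python, from bench import ctrl gives the robot as it stands.
- The arm moves only by the tool step_arm, never from a script. Its argument "commands" is a list of rows, each a list of 7 numbers: the turn, a rotation vector about the tool's x, y, z in units of 6 degrees (1.0 is 6 degrees), then the shift along the tool's x, y, z in units of 30 mm (1.0 is 30 mm), then the opening, from 0 (shut) to 1 (fully open). A call has 1 to 10 rows; each row shifts and turns the commanded pose from where the row before left it, along the tool's axes as they then stand; what a row does not reach is not made up. A row lasts 1/10 s, in which the tool goes at most 50 mm and 8.59 degrees, less where a joint would pass 70% of its speed; a pose out of reach is approached as far as the arm can. A call with a number of a shift or a turn outside -1 to 1 is refused whole. A call with a gripper value outside its range is refused whole. The fingers move at their own pace and stop on an object; the grip force is fixed at half the most. Time passes only in rows, so rows that do not move let the fingers close. It gives the time, the measured TCP pose, the force and the opening at its end, in the units of the state.
- ctrl.get_obs(): the state, without advancing time (a new reading comes with each control period).
- ctrl.camera(name): name is "scene" or "top" or "wrist"; returns (picture, depth): 420x560x3 uint8, blue, green, red; 420x560 float32, m along the optical axis (not along the pixel's ray), 0 where there is no reading.
- ctrl.get_calibration(name): a dict with "intrinsics" (3x3 intrinsics, pixels), "D" ([k1, k2, p1, p2, k3] as OpenCV has them; the pictures are not rectified), "R" (3x3) and "t" (3): a world point X has camera coordinates R X + t. Camera axes: x right, y down, z forward; pixel columns grow to the right and rows downward; lengths in m; the calibration is good to about 2 mm. A picture is of the moment at which its call begins: read the wrist's pose just before it. get_calibration takes no time and is no camera call; for the wrist camera it gives the pose at the moment of the call.
- ctrl.hand_in(): hands the job in, once; it reports no verdict.
Trained networks look in the newest picture that a camera, given by its name, has taken for a name from the list of things; names that differ only in an ending like _2 or _b are one class to them, and where a whole thing is asked for, a point or a joint stands for the part that bears it (a point fixed in the world has none). Each returns a list of dicts, best first, with "p" (0 to 1); they miss things now and then, are a little off and sometimes report something else, mostly with a low value. They report only what shows in the picture. A call takes as long as a camera call.
- ctrl.boxes_of(thing, camera): "point" ([x, y, z] in m, in the coordinates of the camera as it stood for that picture, good to about 4 mm: the middle of the surface that is visible of it).
- ctrl.silhouettes(thing, camera): "pixels" (420x560 bool, what is visible of it).
The state is a dict: "time_s": time; "q": joint angles; "dq": joint speeds; "joint_efforts": joint torques, N m; "eef_pos": TCP position; "eef_rot": TCP orientation; "wrist_force": force on the tool from outside, world axes, zero at the start; "torque": the same for the moment, N m; "opening": opening from 0.0 (shut) to 1.0 (fully open).
Only numpy, scipy, OpenCV 4.12 (cv2) and the standard library are available. Lean on these libraries where they do the work, as an engineer would, in place of code of your own. Each camera call takes 0.05 s, during which the arm holds its last target.

TASK

Before the recording, switch in every channel of the white head box: starting at the wide bar key, follow the curved row key by key with the fingertips and gently press each of the seven keys fully down in turn, never one before its neighbour on the wide key's side is down, to the round key at the far end. The keys stay down by themselves; then take the hand clear. Press only: do not grasp, lift, tip or push the box about, do not turn its knob, and leave the jar, the tape roll and the other things on the table where they are.

Things in the scene. Friction and masses are not known exactly. Their poses are not given: they have to be found in the camera images.
- headbox: loose white box (0.9 kg), 170 (x) x 240 (y) x 45 mm high, at any yaw; origin: centre of its underside. On its flat top an arc of seven black keys (radius 115 mm about x -65, y 0 in its frame, spacing 32 mm) bulges to its +x; inside the arc stand a knob, a jar and a tape roll. A key still up stands 7 mm above one that is down: moving along the row, rise to clear it.
- key1_top (a point): centre of the top face of the WIDE key, a black bar key 34 x 15 mm, the start of the row, at the headbox's -y end; moves with the key. Up, the top stands 14 mm above the box's top (59 mm above the table); latched fully down, 7 mm above it (52 mm).
- key2_top (a point): centre of the top face of round black key, 16 mm across, number 2 of the row counted from the wide key; moves with the key. Up, the top stands 14 mm above the box's top (59 mm above the table); latched fully down, 7 mm above it (52 mm).
- key3_top (a point): centre of the top face of round black key, 16 mm across, number 3 of the row counted from the wide key; moves with the key. Up, the top stands 14 mm above the box's top (59 mm above the table); latched fully down, 7 mm above it (52 mm).
- key4_top (a point): centre of the top face of round black key, 16 mm across, number 4 of the row counted from the wide key; moves with the key. Up, the top stands 14 mm above the box's top (59 mm above the table); latched fully down, 7 mm above it (52 mm).
- key5_top (a point): centre of the top face of round black key, 16 mm across, number 5 of the row counted from the wide key; moves with the key. Up, the top stands 14 mm above the box's top (59 mm above the table); latched fully down, 7 mm above it (52 mm).
- key6_top (a point): centre of the top face of round black key, 16 mm across, number 6 of the row counted from the wide key; moves with the key. Up, the top stands 14 mm above the box's top (59 mm above the table); latched fully down, 7 mm above it (52 mm).
- key7_top (a point): centre of the top face of round black key, 16 mm across, number 7 of the row counted from the wide key, the far end; moves with the key. Up, the top stands 14 mm above the box's top (59 mm above the table); latched fully down, 7 mm above it (52 mm).
- key1 (a joint): travel of the latching stem of key 1 in m: 0 to 0.001 at the start (up), 0.007 fully down. Goes straight down against about 2 N of friction and stays where it is left. The cap sits on the stem on a stiff spring (3.5 N per mm, 4 mm at most), so press the cap about 1 mm beyond where it should stay; at the stop the force rises by 3.5 N per mm and then hard.
- key2 (a joint): travel of the latching stem of key 2 in m: 0 to 0.001 at the start (up), 0.007 fully down. Goes straight down against about 2 N of friction and stays where it is left. The cap sits on the stem on a stiff spring (3.5 N per mm, 4 mm at most), so press the cap about 1 mm beyond where it should stay; at the stop the force rises by 3.5 N per mm and then hard.
- key3 (a joint): travel of the latching stem of key 3 in m: 0 to 0.001 at the start (up), 0.007 fully down. Goes straight down against about 2 N of friction and stays where it is left. The cap sits on the stem on a stiff spring (3.5 N per mm, 4 mm at most), so press the cap about 1 mm beyond where it should stay; at the stop the force rises by 3.5 N per mm and then hard.
- key4 (a joint): travel of the latching stem of key 4 in m: 0 to 0.001 at the start (up), 0.007 fully down. Goes straight down against about 2 N of friction and stays where it is left. The cap sits on the stem on a stiff spring (3.5 N per mm, 4 mm at most), so press the cap about 1 mm beyond where it should stay; at the stop the force rises by 3.5 N per mm and then hard.
- key5 (a joint): travel of the latching stem of key 5 in m: 0 to 0.001 at the start (up), 0.007 fully down. Goes straight down against about 2 N of friction and stays where it is left. The cap sits on the stem on a stiff spring (3.5 N per mm, 4 mm at most), so press the cap about 1 mm beyond where it should stay; at the stop the force rises by 3.5 N per mm and then hard.
- key6 (a joint): travel of the latching stem of key 6 in m: 0 to 0.001 at the start (up), 0.007 fully down. Goes straight down against about 2 N of friction and stays where it is left. The cap sits on the stem on a stiff spring (3.5 N per mm, 4 mm at most), so press the cap about 1 mm beyond where it should stay; at the stop the force rises by 3.5 N per mm and then hard.
- key7 (a joint): travel of the latching stem of key 7 in m: 0 to 0.001 at the start (up), 0.007 fully down. Goes straight down against about 2 N of friction and stays where it is left. The cap sits on the stem on a stiff spring (3.5 N per mm, 4 mm at most), so press the cap about 1 mm beyond where it should stay; at the stop the force rises by 3.5 N per mm and then hard.
- gain (a joint): angle in rad, growing clockwise from above, of the black rotary knob on the headbox (bar grip 36 mm wide on a 60 mm base, rising 44 mm above the box's top, its axis at x -45, y 0 mm in the box's frame); it is set somewhere between 0.4 and 0.6 and must stay as it is
- paste_jar: small closed jar, 32 mm across, 34 mm high, standing on the headbox near the far end of the row; origin under its centre
- tape_roll: small paper tape roll, 44 mm across, 16 mm high, lying on the headbox near the wide key; origin under its centre
- tin: flat aluminium tin, 60 mm across, 24 mm high, on the table on the bulging side of the headbox; origin under its centre
- hammer: reflex hammer about 200 mm long and 22 mm high, with a 60 mm black rubber head, lying on the table beside the headbox, on the knob's side; origin under its middle
- gel_bottle: white bottle 56 mm across, 170 mm high, on the table at the left; origin under its centre
- tissue_box: cardboard carton 120 x 220 x 70 mm high on the table at the right; origin under its centre
- mouse: black computer mouse 105 x 60 x 24 mm on a mat at the left; origin under its centre

How it is judged:
At the end, for the whole second after the job is handed in: All seven keys are down (at least 4.5 mm of their 7 mm travel), and the head box stands at rest on the table within 30 mm of where it was (value of joint each of key1, key2, key3, key4, key5, key6, key7 above 0.0045 m and linear speed of headbox below 0.02 m/s and distance of headbox from where it was at the start of the episode below 0.03 m and height (world z) of headbox below 0.012 m); the robot touches nothing.
It fails at once if a key goes more than 2.5 mm down before its neighbour on the wide key's side is 4 mm down ((value of joint key2 above 0.0025 m and value of joint key1 below 0.004 m) or (value of joint key3 above 0.0025 m and value of joint key2 below 0.004 m) or (value of joint key4 above 0.0025 m and value of joint key3 below 0.004 m) or (value of joint key5 above 0.0025 m and value of joint key4 below 0.004 m) or (value of joint key6 above 0.0025 m and value of joint key5 below 0.004 m) or (value of joint key7 above 0.0025 m and value of joint key6 below 0.004 m)).
It fails at once if the fingers press the headbox or its keys harder than 30 N (contact force between the fingers and headbox above 30 N).
It fails at once if the head box is lifted, tipped or pushed more than 30 mm ((height (world z) of headbox above 0.012 m or angle between headbox's own z axis and vertical above 0.12 rad) or distance of headbox from where it was at the start of the episode above 0.03 m).
It fails at once if the knob is turned from its setting (which lies between 0.4 and 0.6 rad) to below 0.1 or above 0.9 rad (value of joint gain below 0.1 rad or value of joint gain above 0.9 rad).
It fails at once if a bystander is knocked over, or moved or lifted more than 30 mm (jar and tape roll 45 mm) ((distance of paste_jar from where it was at the start of the episode above 0.045 m or angle between paste_jar's own z axis and vertical above 0.5 rad) or (distance of tape_roll from where it was at the start of the episode above 0.045 m or angle between tape_roll's own z axis and vertical above 0.5 rad) or (distance of tin from where it was at the start of the episode above 0.03 m or angle between tin's own z axis and vertical above 0.5 rad) or distance of hammer from where it was at the start of the episode above 0.03 m or (distance of gel_bottle from where it was at the start of the episode above 0.03 m or angle between gel_bottle's own z axis and vertical above 0.5 rad) or (distance of tissue_box from where it was at the start of the episode above 0.03 m or angle between tissue_box's own z axis and vertical above 0.5 rad) or (distance of mouse from where it was at the start of the episode above 0.03 m or angle between mouse's own z axis and vertical above 0.5 rad)).
It also fails if it takes over 46 s, if anything falls off the work surface, if the arm or the gripper's body presses on something with over 40 N, if the wrist force passes 120 N, or if a joint passes its speed limit or range.

## Working session

There is one attempt and no reset: what is moved stays moved. The work goes in short steps, Python scripts to look and compute and a tool call to move; the robot and the scene stay as the last step left them, time stands still between calls to the robot, and variables do not carry over. Pictures are saved under pics/ and viewed, and the job is handed in when it is done.

Besides the shell and the picture viewer there is one more tool, called after "Call:" as name(argument=value, ...) on one line, values as JSON. step_arm: Moves the arm, as the interface text tells. Its arguments: {"type":"object","properties":{"commands":{"type":"array"}},"required":["commands"]}

```bash
mkdir -p pics; ls; python3 - <<'E'
from bench import ctrl
import cv2,numpy as np
o=ctrl.get_obs();print(o)
for c in ["top","scene"]:
    im,d=ctrl.camera(c);cv2.imwrite(f"pics/{c}0.png",im);np.save(f"{c}_d.npy",d)
    k=ctrl.get_calibration(c);print(c,k)
    for t in ["headbox","key1_top","key2_top","key7_top","paste_jar","tape_roll","gain","tin"]:
        if c=="top":
            for r in ctrl.boxes_of(t,c)[:7]:
                print(t,round(r["p"],2),np.round(k["R"].T@(np.array(r["point"])-k["t"]),4))
E
```

```text
pics
{'time_s': 0.0, 'q': array([-1.51529574e+00,  1.81536338e-01,  1.60796753e+00,  8.18668564e-06,
        1.35378670e+00, -2.06307060e-01]), 'dq': array([ 0.002036  ,  0.00052328, -0.00084388, -0.00238978, -0.0015285 ,
        0.00037633]), 'joint_efforts': array([-9.09700339e-04, -4.44868791e+01, -3.51334512e+01, -3.70781918e-04,
        9.18613106e-03, -8.83210816e-06]), 'eef_pos': array([ 0.14881117, -0.5548642 ,  0.23040635]), 'eef_rot': array([ 0.56144381, -0.56052963,  0.43084651, -0.43006821]), 'wrist_force': array([-0.41221983,  0.45204257, -0.67232067]), 'torque': array([-0.00853563, -0.03787666, -0.01433738]), 'opening': 0.9989281314246754}
top {'intrinsics': array([[416.70486403,   0.        , 281.86535089],
       [  0.        , 416.70486403, 203.93564272],
       [  0.        ,   0.        ,   1.        ]]), 'D': array([-0.01734771,  0.        ,  0.        ,  0.        ,  0.        ]), 'R': array([[ 0.02837216, -0.99959655, -0.0013271 ],
       [-0.9969158 , -0.02819884, -0.07323742],
       [ 0.07317045,  0.00340091, -0.99731365]]), 't': array([-0.03867985,  0.56391495,  1.43449765])}
headbox 0.8 [0.5737 0.0611 0.0437]
key1_top 0.71 [0.6258 0.3596 0.111 ]
key1_top 0.48 [0.4885 0.0566 0.0606]
paste_jar 0.41 [0.6456 0.1162 0.0792]
tape_roll 0.67 [0.4886 0.1222 0.0614]
gain 0.51 [0.5758 0.1152 0.0653]
tin 0.54 [ 0.5132 -0.0668  0.0266]
scene {'intrinsics': array([[541.76688483,   0.        , 276.78987377],
       [  0.        , 541.76688483, 199.81115343],
       [  0.        ,   0.        ,   1.        ]]), 'D': array([-0.05610524,  0.        ,  0.        ,  0.        ,  0.        ]), 'R': array([[ 0.25080141,  0.96782273, -0.02044052],
       [ 0.6348751 , -0.18038815, -0.75126142],
       [-0.73077511,  0.17544025, -0.65968816]]), 't': array([-0.15030791, -0.32361274,  1.8752713 ])}
```

```bash
python3 - <<'E'
import cv2
a=cv2.imread("pics/top0.png");cv2.imwrite("pics/top0c.png",cv2.resize(a[100:260,160:360],None,fx=4,fy=3.7,interpolation=cv2.INTER_CUBIC)[:600])
E
```

```text
(no output)
```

View pics/top0.png

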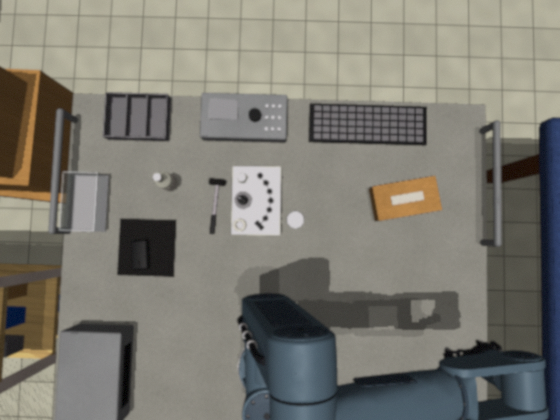

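View pics/scene0.png

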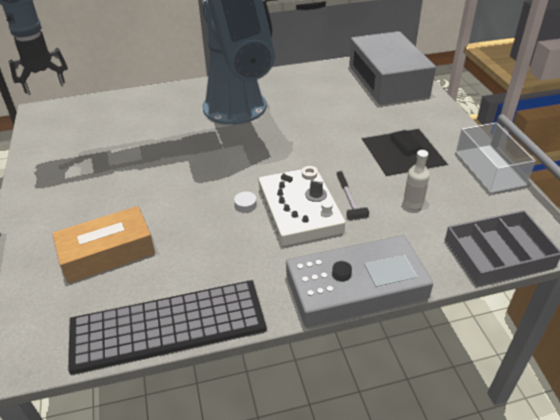

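View pics/top0c.png

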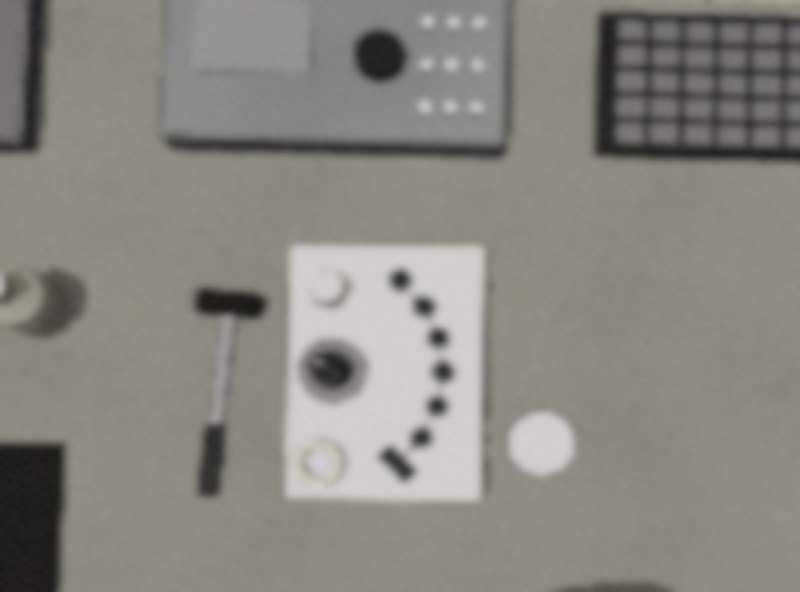

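```bash
cat > h.py <<'E'
from bench import ctrl
import cv2,numpy as np
from scipy.spatial.transform import Rotation as Rot
from scipy.optimize import least_squares
def R_of(q): return Rot.from_quat(np.r_[q[1:],q[0]])
def keysbox():
    a=(np.arange(7)-3)*32/115
    return np.c_[-65+115*np.cos(a),115*np.sin(a),np.full(7,59.)]/1000
def world(p,pts):
    c,s=np.cos(p[2]),np.sin(p[2])
    return np.c_[p[0]+c*pts[:,0]-s*pts[:,1],p[1]+s*pts[:,0]+c*pts[:,1],pts[:,2]]
def proj(k,X):
    return cv2.projectPoints(X,cv2.Rodrigues(k["R"])[0],np.array(k["t"]),k["intrinsics"],k["D"])[0][:,0]
def fit(im,k,p0,thr=90,rad=0.012,show=None):
    # dark blob centroid near predicted keys, iterated
    g=cv2.cvtColor(im,cv2.COLOR_BGR2GRAY);p=np.array(p0,float)
    K=keysbox()
    for it in range(8):
        u=proj(k,world(p,K)); cs=[];ok=[]
        W=world(p,K)
        for i in range(7):
            dz=(k["R"]@W[i]+k["t"])[2];r=rad*k["intrinsics"][0,0]/dz*(1.5 if i==0 else 1)
            yy,xx=np.mgrid[:g.shape[0],:g.shape[1]]
            m=((xx-u[i,0])**2+(yy-u[i,1])**2<r*r)
            w=np.clip(thr-g.astype(float),0,None)*m
            if w.sum()<50: continue
            cs.append([(w*xx).sum()/w.sum(),(w*yy).sum()/w.sum()]);ok.append(i)
        cs=np.array(cs)
        p=least_squares(lambda q:(proj(k,world(q,K[ok]))-cs).ravel(),p,x_scale=[.01,.01,.1]).x
    res=proj(k,world(p,K[ok]))-cs
    if show:
        b=im.copy()
        for q in proj(k,world(p,K)): cv2.circle(b,tuple(int(v) for v in q.round()),2,(0,0,255),-1)
        cv2.imwrite(show,b)
    return p,np.abs(res).max(),len(ok)
E
python3 - <<'E'
from h import *
im=cv2.imread("pics/top0.png");k=ctrl.get_calibration("top")
p,r,n=fit(im,k,[0.574,0.061,-1.57],show="pics/fit0.png");print(p,r,n);print(world(p,keysbox()).round(4))
o=ctrl.get_obs();M=R_of(o["eef_rot"]).as_matrix();print(M.round(3))
w=ctrl.get_calibration("wrist");print(w["R"].round(3),(-w["R"].T@w["t"]).round(3),w["intrinsics"][0,0])
print((np.array([p[0],p[1],.25])-o["eef_pos"]).round(3), (M.T@(np.array([p[0],p[1],.25])-o["eef_pos"])/.03).round(2))
a=cv2.imread("pics/fit0.png");cv2.imwrite("pics/fit0c.png",cv2.resize(a[150:250,220:320],None,fx=6,fy=6))
E
```

```text
[ 0.5734241   0.06675959 -1.55487065] 0.15597058928190677 7
[[0.4884 0.0532 0.059 ]
 [0.5132 0.0332 0.059 ]
 [0.5426 0.0207 0.059 ]
 [0.5742 0.0168 0.059 ]
 [0.6057 0.0217 0.059 ]
 [0.6347 0.0351 0.059 ]
 [0.6588 0.0559 0.059 ]]
[[ 0.259  0.     0.966]
 [-0.966  0.     0.259]
 [-0.    -1.     0.   ]]
[[ 0.259 -0.966  0.   ]
 [-0.916 -0.246  0.317]
 [-0.306 -0.082 -0.948]] [ 0.228 -0.535  0.374] 309.2136319548672
[0.425 0.622 0.019] [-16.37  -0.62  19.04]
```

View pics/fit0c.png

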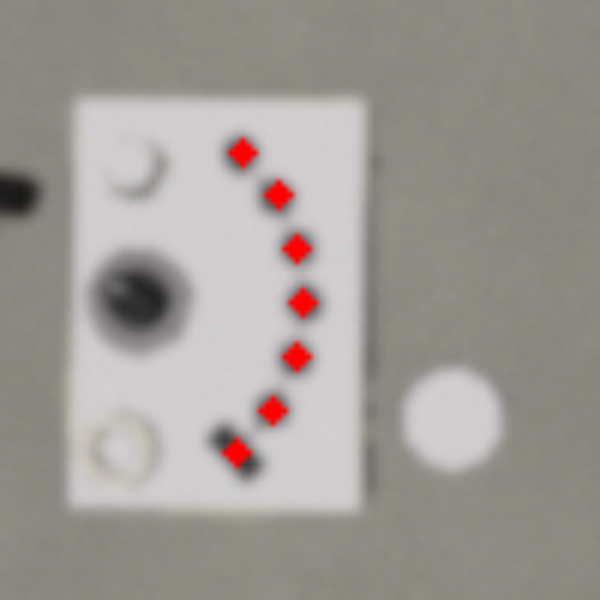

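Call:
step_arm(commands=[[0, 0.83, 0, 0, 0, 0, 0], [0, 0.83, 0, 0, 0, 0, 0], [0, 0.84, 0, 0, 0, 0, 0], [0, 0, 0, -0.9, 0, 0.6, 0], [0, 0, 0, -0.9, 0, 0.6, 0], [0, 0, 0, -0.9, 0, 0.6, 0], [0, 0, 0, -0.9, 0, 0.6, 0], [0, 0, 0, -0.9, 0, 0.6, 0], [0, 0, 0, -0.9, 0, 0.6, 0], [0, 0, 0, -0.9, 0, 0.6, 0]])

```text
time_s: 1.5
eef_pos: [0.2754, -0.3653, 0.2315]
eef_rot: [-0.5, 0.5, -0.5, 0.5]
wrist_force: [0.8, -0.1, 1.0]
opening: 0.0
```

Call:
step_arm(commands=[[0, 0, 0, -0.9, 0, 0.6, 0], [0, 0, 0, -0.9, 0, 0.6, 0], [0, 0, 0, -0.9, 0, 0.6, 0], [0, 0, 0, -0.9, 0, 0.6, 0], [0, 0, 0, -0.9, 0, 0.6, 0], [0, 0, 0, -0.9, 0, 0.6, 0], [0, 0, 0, -0.9, 0, 0.6, 0], [0, 0, 0, -0.9, 0, 0.6, 0], [0, 0, 0, -0.9, 0, 0.6, 0], [0, 0, 0, -0.9, 0, 0.6, 0]])

```text
time_s: 2.5
eef_pos: [0.4555, -0.0952, 0.2316]
eef_rot: [-0.5, 0.5, -0.5, 0.5]
wrist_force: [0.7, -0.8, -0.0]
opening: 0.001
```

Call:
step_arm(commands=[[0, 0, 0, -0.9, 0, 0.4, 0], [0, 0, 0, -0.9, 0, 0.4, 0], [0, 0, 0, -0.9, 0, 0.4, 0], [0, 0, 0, -0.4, 0, 0.2, 0], [0, 0, 0, 0, 0, 0, 0], [0, 0, 0, 0, 0, 0, 0]])

```text
time_s: 3.1
eef_pos: [0.4966, -0.004, 0.2312]
eef_rot: [-0.5, 0.5, -0.5, 0.5]
wrist_force: [-0.4, -0.6, -0.1]
opening: -0.001
```

```bash
cat > look.py <<'E'
from h import *
import sys
n=sys.argv[1]
o=ctrl.get_obs();print(o["time_s"],o["eef_pos"].round(4),R_of(o["eef_rot"]).as_matrix().round(3).tolist(),o["wrist_force"].round(1),o["opening"])
k=ctrl.get_calibration("wrist");im,d=ctrl.camera("wrist")
cv2.imwrite(f"pics/w{n}.png",im)
p,r,m=fit(im,k,[.5734,.0668,-1.555],show=f"pics/wf{n}.png");print(p.round(4),r,m);print(world(p,keysbox()).round(4))
for u in proj(k,world(p,keysbox())): 
    x,y=u.round().astype(int)
    if 0<=x<560 and 0<=y<420:
        z=d[y,x];q=cv2.undistortPoints(np.array([[[u[0],u[1]]]]),k["intrinsics"],k["D"])[0,0]
        print((k["R"].T@(np.array([q[0]*z,q[1]*z,z])-k["t"])).round(4))
E
python3 look.py 1
```

```text
3.1 [ 0.4966 -0.004   0.2312] [[0.0, -0.001, 1.0], [-1.0, -0.0, 0.0], [0.0, -1.0, -0.001]] [-0.4 -0.6 -0.1] -0.0007143301417389312
[ 0.5731  0.0628 -1.5419] 3.3679443840513272 6
[[0.4883 0.0481 0.059 ]
 [0.5134 0.0284 0.059 ]
 [0.5429 0.0163 0.059 ]
 [0.5746 0.0128 0.059 ]
 [0.606  0.0181 0.059 ]
 [0.6348 0.0319 0.059 ]
 [0.6587 0.053  0.059 ]]
[0.4879 0.0483 0.0578]
[0.5137 0.0282 0.0604]
[0.5428 0.0163 0.0583]
[0.5746 0.0128 0.0591]
[0.6061 0.0182 0.0581]
[0.635  0.032  0.0577]
[0.6588 0.0531 0.0586]
```

View pics/wf1.png

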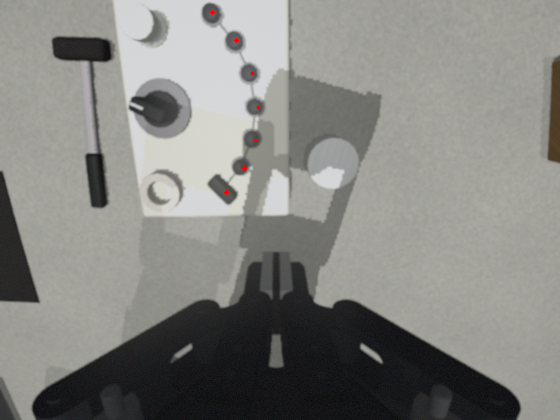

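```bash
python3 - <<'E'
from h import *
o=ctrl.get_obs();k=ctrl.get_calibration("wrist");im,d=ctrl.camera("wrist")
# gripper profile
M=R_of(o["eef_rot"]).as_matrix()
vv,uu=np.mgrid[:420,:560];m=(d>0)&(d<0.3)
q=cv2.undistortPoints(np.c_[uu[m],vv[m]].astype(float)[:,None],k["intrinsics"],k["D"])[:,0]
z=d[m];X=(np.c_[q*z[:,None],z]-k["t"])@k["R"];T=(X-o["eef_pos"])@M
for y0 in np.arange(-.1,.01,.01):
    s=T[(T[:,1]>=y0)&(T[:,1]<y0+.01)]
    if len(s): print("back",-round(y0,3),len(s),"x",s[:,0].min().round(3),s[:,0].max().round(3),"zmax",s[:,2].max().round(3))
a=im[0:210,120:300];cv2.imwrite("pics/w1z.png",cv2.resize(a,(514,600),interpolation=cv2.INTER_CUBIC))
E
```

```text
back 0.1 5316 x -0.06 0.062 zmax 0.022
back 0.09 13037 x -0.061 0.063 zmax 0.019
back 0.08 9974 x -0.056 0.059 zmax 0.019
back 0.07 5224 x -0.048 0.05 zmax 0.019
back 0.06 6223 x -0.04 0.042 zmax 0.015
back 0.05 2100 x -0.033 0.034 zmax 0.015
back 0.04 913 x -0.013 0.015 zmax 0.013
back 0.03 710 x -0.013 0.014 zmax 0.012
back 0.02 601 x -0.013 0.014 zmax 0.012
back 0.01 222 x -0.012 0.013 zmax 0.012
```

View pics/w1z.png

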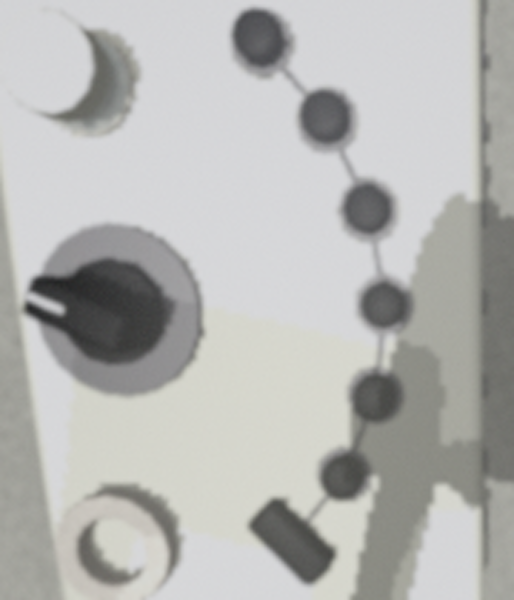

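```bash
python3 - <<'E'
from h import *
k=ctrl.get_calibration("wrist");o=ctrl.get_obs()
c=np.array([(291,540),(344,474),(376,397),(383,303),(367,208),(325,116),(258,37)])/2.857+[120,0]-.3
K=keysbox()
s=least_squares(lambda q:(proj(k,world(q,K))-c).ravel(),[.573,.065,-1.55],x_scale=[.01,.01,.1])
print(s.x.round(4),s.fun.reshape(-1,2).round(1).tolist())
W=world(s.x,K);print(W.round(4));print("to key1",(W[0]-o["eef_pos"]).round(4))
E
```

```text
[ 0.5743  0.0654 -1.5543] [[0.2, 2.2], [-0.3, 2.1], [-0.2, 0.3], [0.6, 0.5], [0.3, -0.6], [-0.2, -1.4], [-0.5, -2.1]]
[[0.4893 0.0518 0.059 ]
 [0.5141 0.0318 0.059 ]
 [0.5435 0.0193 0.059 ]
 [0.5751 0.0154 0.059 ]
 [0.6066 0.0204 0.059 ]
 [0.6356 0.0338 0.059 ]
 [0.6597 0.0546 0.059 ]]
to key1 [-0.0072  0.0562 -0.1722]
```

Call:
step_arm(commands=[[0, 0, 0, -0.94, 0, -0.25, 0], [0, 0, 0, -0.94, 1, 0, 0], [0, 0, 0, 0, 1, 0, 0], [0, 0, 0, 0, 1, 0, 0], [0, 0, 0, 0, 1, 0, 0], [0, 0, 0, 0, 0.7, 0, 0], [0, 0, 0, 0, 0.3, 0, 0], [0, 0, 0, 0, 0, 0, 0], [0, 0, 0, 0, 0, 0, 0]])

```text
time_s: 4.1
eef_pos: [0.4901, 0.0524, 0.0823]
eef_rot: [-0.5, 0.5, -0.5, 0.501]
wrist_force: [0.6, 0.1, -0.4]
opening: -0.001
```

```bash
python3 - <<'E'
from h import *
o=ctrl.get_obs();print(o["time_s"],o["eef_pos"].round(4),o["wrist_force"].round(2))
im,d=ctrl.camera("wrist");cv2.imwrite("pics/w2.png",im)
k=ctrl.get_calibration("wrist");print(proj(k,np.array([o["eef_pos"],[.489,.0525,.059],[.5137,.0325,.059]])))
E
```

```text
4.1 [0.4901 0.0524 0.0823] [ 0.62  0.07 -0.37]
[[274.14540998 267.65491688]
 [274.13733808 249.6151626 ]
 [309.03395028 210.6078072 ]]
```

View pics/w2.png

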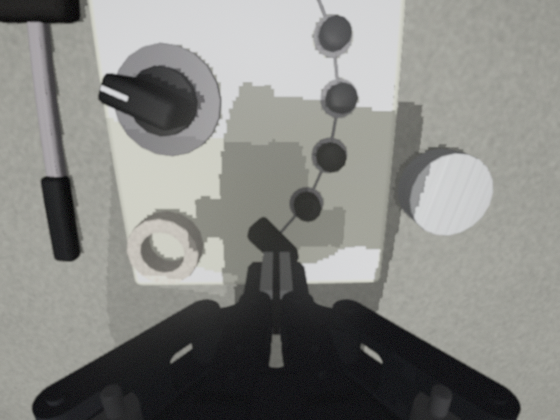

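```bash
python3 - <<'E'
from h import *
im,d=ctrl.camera("wrist");k=ctrl.get_calibration("wrist")
for n,u in [("k2",(307,203)),("k3",(330,154)),("k4",(341,97)),("k5",(335,32)),("k1",(274,238)),("tip",(276,262)),("tip2",(276,268))]:
    z=np.median(d[u[1]-2:u[1]+3,u[0]-2:u[0]+3]);q=cv2.undistortPoints(np.array([[u]],float),k["intrinsics"],k["D"])[0,0]
    print(n,(k["R"].T@(np.array([q[0]*z,q[1]*z,z])-k["t"])).round(4),z.round(4))
E
```

```text
k2 [0.5184 0.0339 0.0592] 0.1752
k3 [0.5462 0.0223 0.0591] 0.1665
k4 [0.5756 0.0182 0.0594] 0.157
k5 [0.6062 0.0227 0.0589] 0.1479
k1 [0.4961 0.0527 0.0578] 0.1835
tip [0.5018 0.0515 0.0974] 0.1441
tip2 [0.5017 0.0515 0.1028] 0.139
```

Call:
step_arm(commands=[[0, 0, 0, 0, 0.35, 0.08, 0], [0, 0, 0, 0, 0.3, 0, 0], [0, 0, 0, 0, 0.1, 0, 0], [0, 0, 0, 0, 0.1, 0, 0], [0, 0, 0, 0, 0.08, 0, 0], [0, 0, 0, 0, 0.06, 0, 0], [0, 0, 0, 0, 0, 0, 0], [0, 0, 0, 0, 0, 0, 0]])

```text
time_s: 5.0
eef_pos: [0.4918, 0.053, 0.0517]
eef_rot: [0.5, -0.5, 0.5, -0.5]
wrist_force: [-1.3, 0.5, 1.7]
opening: -0.003
```

Call:
step_arm(commands=[[0, 0, 0, 0, 0.03, 0, 0], [0, 0, 0, 0, 0.02, 0, 0], [0, 0, 0, 0, 0, 0, 0]])

```text
time_s: 5.3
eef_pos: [0.492, 0.053, 0.0504]
eef_rot: [0.5, -0.5, 0.5, -0.5]
wrist_force: [-1.3, 0.8, 6.3]
opening: 0.001
```

Call:
step_arm(commands=[[0, 0, 0, 0, -0.25, 0, 0], [0, 0, 0, 0, -0.25, 0, 0], [0, 0, 0, 0.34, 0, 0.4, 0], [0, 0, 0, 0.33, 0, 0.4, 0], [0, 0, 0, 0, 0, 0, 0], [0, 0, 0, 0, 0.15, 0, 0], [0, 0, 0, 0, 0.1, 0, 0], [0, 0, 0, 0, 0.1, 0, 0], [0, 0, 0, 0, 0.1, 0, 0], [0, 0, 0, 0, 0.05, 0, 0]])

```text
time_s: 6.3
eef_pos: [0.5154, 0.0329, 0.05]
eef_rot: [-0.5, 0.5, -0.5, 0.5]
wrist_force: [-2.3, -0.8, 7.6]
opening: -0.002
```

Call:
step_arm(commands=[[0, 0, 0, 0, 0, 0, 0], [0, 0, 0, 0, 0, 0, 0]])

```text
time_s: 6.5
eef_pos: [0.5154, 0.0329, 0.0503]
eef_rot: [-0.5, 0.5, -0.5, 0.5]
wrist_force: [-2.2, -1.4, 6.4]
opening: -0.003
```

Call:
step_arm(commands=[[0, 0, 0, 0, -0.25, 0, 0], [0, 0, 0, 0, -0.25, 0, 0], [0, 0, 0, 0.2, 0, 0.48, 0], [0, 0, 0, 0.2, 0, 0.48, 0], [0, 0, 0, 0, 0, 0, 0], [0, 0, 0, 0, 0, 0, 0]])

```text
time_s: 7.1
eef_pos: [0.5441, 0.0211, 0.0651]
eef_rot: [0.5, -0.5, 0.5, -0.5]
wrist_force: [-0.3, 0.8, -0.8]
opening: -0.003
```

```bash
python3 - <<'E'
from h import *
o=ctrl.get_obs();print(o["time_s"],o["eef_pos"].round(4),o["wrist_force"].round(2))
im,d=ctrl.camera("wrist");cv2.imwrite("pics/w3.png",im)
im,d=ctrl.camera("scene");cv2.imwrite("pics/s3.png",cv2.resize(im[130:270,220:400],None,fx=4,fy=4,interpolation=cv2.INTER_CUBIC))
E
```

```text
7.1 [0.5441 0.0211 0.0651] [-0.32  0.77 -0.83]
```

View pics/w3.png

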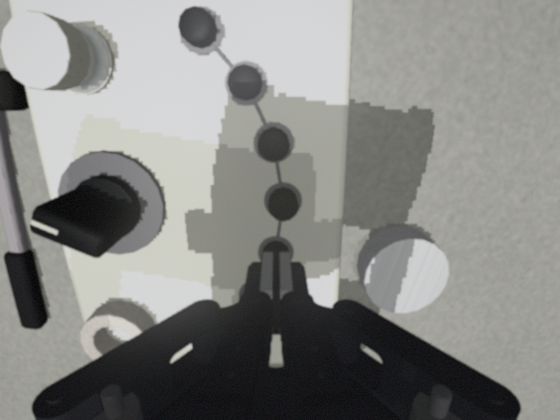

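View pics/s3.png

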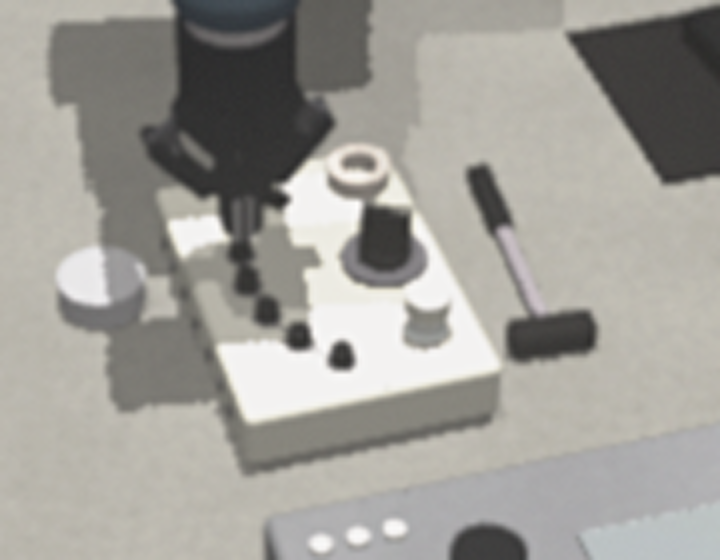

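```bash
python3 - <<'E'
from h import *
o=ctrl.get_obs();im,d=ctrl.camera("wrist");k=ctrl.get_calibration("wrist")
def bp(u,zw):
    q=cv2.undistortPoints(np.array([[u]],float),k["intrinsics"],k["D"])[0,0]
    r=k["R"].T@np.r_[q,1];c=-k["R"].T@k["t"];return c+r*(zw-c[2])/r[2]
for n,u,z in [("k3 front",(276,237),.059),("k4",(283,200),.059),("k5",(273,141),.059),("k6",(246,80),.059),("k7",(198,25),.059),("tipfront",(276,252),o["eef_pos"][2])]:
    print(n,bp(u,z).round(4), d[u[1],u[0]])
print(proj(k,np.array([o["eef_pos"],o["eef_pos"]+[.011,0,0]])))
a=im[180:290,210:340];cv2.imwrite("pics/w3z.png",cv2.resize(a,None,fx=5,fy=5,interpolation=cv2.INTER_CUBIC))
E
```

```text
k3 front [0.5584 0.0203 0.059 ] 0.17667268
k4 [0.5788 0.0168 0.059 ] 0.15651771
k5 [0.6082 0.0218 0.059 ] 0.14722791
k6 [0.6355 0.0339 0.059 ] 0.13798432
k7 [0.6584 0.0542 0.059 ] 0.13037784
tipfront [0.5526 0.0203 0.0648] 0.15410143
[[273.96491012 267.51586991]
 [273.94110106 248.6144822 ]]
```

View pics/w3z.png

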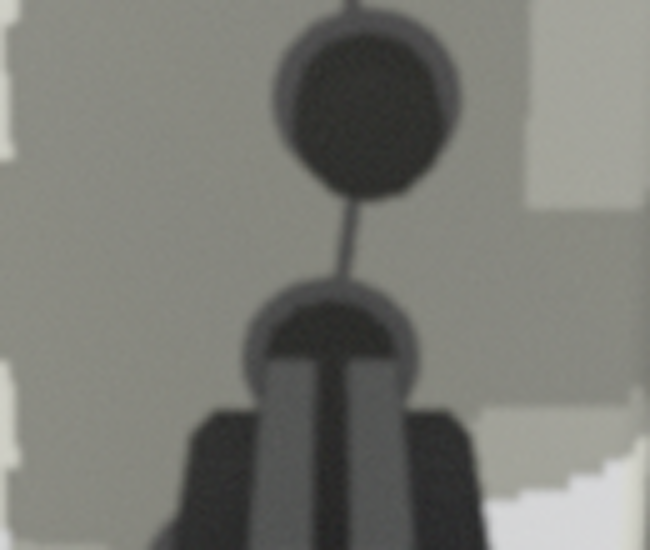

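Call:
step_arm(commands=[[0, 0, 0, 0, 0.15, 0.08, 0], [0, 0, 0, 0, 0.1, 0, 0], [0, 0, 0, 0, 0.1, 0, 0], [0, 0, 0, 0, 0.1, 0, 0], [0, 0, 0, 0, 0.05, 0, 0], [0, 0, 0, 0, 0, 0, 0], [0, 0, 0, 0, 0, 0, 0]])

```text
time_s: 7.95
eef_pos: [0.547, 0.021, 0.0504]
eef_rot: [0.5, -0.5, 0.5, -0.5]
wrist_force: [-1.7, 1.0, 4.7]
opening: 0.003
```

Call:
step_arm(commands=[[0, 0, 0, 0, 0.02, 0, 0], [0, 0, 0, 0, 0, 0, 0], [0, 0, 0, 0, -0.26, 0, 0], [0, 0, 0, 0, -0.26, 0, 0], [0, 0, 0, 0.08, 0, 0.5, 0], [0, 0, 0, 0.07, 0, 0.5, 0], [0, 0, 0, 0, 0, 0, 0], [0, 0, 0, 0, 0.15, 0, 0], [0, 0, 0, 0, 0.1, 0, 0], [0, 0, 0, 0, 0.1, 0, 0]])

```text
time_s: 8.95
eef_pos: [0.5761, 0.0165, 0.0542]
eef_rot: [-0.5, 0.5, -0.5, 0.5]
wrist_force: [-0.6, -0.6, 2.2]
opening: 0.002
```

Call:
step_arm(commands=[[0, 0, 0, 0, 0.1, 0, 0], [0, 0, 0, 0, 0.06, 0, 0], [0, 0, 0, 0, 0, 0, 0], [0, 0, 0, 0, 0, 0, 0]])

```text
time_s: 9.35
eef_pos: [0.5762, 0.0165, 0.05]
eef_rot: [-0.5, 0.5, -0.5, 0.499]
wrist_force: [-4.8, 1.1, 8.1]
opening: 0.0
```

Call:
step_arm(commands=[[0, 0, 0, 0, -0.26, 0, 0], [0, 0, 0, 0, -0.25, 0, 0], [0, 0, 0, -0.08, 0, 0.5, 0], [0, 0, 0, -0.08, 0, 0.52, 0], [0, 0, 0, 0, 0, 0, 0], [0, 0, 0, 0, 0.15, 0, 0], [0, 0, 0, 0, 0.1, 0, 0], [0, 0, 0, 0, 0.1, 0, 0], [0, 0, 0, 0, 0.1, 0, 0], [0, 0, 0, 0, 0.05, 0, 0]])

```text
time_s: 10.35
eef_pos: [0.6069, 0.0212, 0.0499]
eef_rot: [0.5, -0.5, 0.5, -0.5]
wrist_force: [-4.2, 1.4, 7.1]
opening: -0.004
```

Call:
step_arm(commands=[[0, 0, 0, 0, 0, 0, 0], [0, 0, 0, 0, 0, 0, 0]])

```text
time_s: 10.55
eef_pos: [0.6068, 0.0212, 0.0503]
eef_rot: [0.5, -0.5, 0.5, -0.5]
wrist_force: [-3.1, 0.1, 5.8]
opening: 0.003
```

Key 6 next (0.6355, 0.034).

Call:
step_arm(commands=[[0, 0, 0, 0, -0.26, 0, 0], [0, 0, 0, 0, -0.25, 0, 0], [0, 0, 0, -0.22, 0, 0.48, 0], [0, 0, 0, -0.22, 0, 0.48, 0], [0, 0, 0, 0, 0, 0, 0], [0, 0, 0, 0, 0.15, 0, 0], [0, 0, 0, 0, 0.1, 0, 0], [0, 0, 0, 0, 0.1, 0, 0], [0, 0, 0, 0, 0.1, 0, 0], [0, 0, 0, 0, 0.06, 0, 0]])

```text
time_s: 11.55
eef_pos: [0.6357, 0.0343, 0.0499]
eef_rot: [0.5, -0.5, 0.5, -0.5]
wrist_force: [-4.6, 0.3, 7.1]
opening: -0.004
```

Call:
step_arm(commands=[[0, 0, 0, 0, 0, 0, 0], [0, 0, 0, 0, 0, 0, 0]])

```text
time_s: 11.75
eef_pos: [0.6357, 0.0342, 0.0503]
eef_rot: [-0.5, 0.5, -0.5, 0.5]
wrist_force: [-4.1, 0.8, 5.3]
opening: 0.001
```

Key 7 (0.659, 0.055).

Call:
step_arm(commands=[[0, 0, 0, 0, -0.26, 0, 0], [0, 0, 0, 0, -0.25, 0, 0], [0, 0, 0, -0.35, 0, 0.39, 0], [0, 0, 0, -0.35, 0, 0.39, 0], [0, 0, 0, 0, 0, 0, 0], [0, 0, 0, 0, 0.15, 0, 0], [0, 0, 0, 0, 0.1, 0, 0], [0, 0, 0, 0, 0.1, 0, 0], [0, 0, 0, 0, 0.1, 0, 0], [0, 0, 0, 0, 0.06, 0, 0]])

```text
time_s: 12.75
eef_pos: [0.6593, 0.0551, 0.05]
eef_rot: [0.5, -0.5, 0.5, -0.5]
wrist_force: [-2.6, -0.2, 6.8]
opening: 0.002
```

Call:
step_arm(commands=[[0, 0, 0, 0, 0.01, 0, 0], [0, 0, 0, 0, 0, 0, 0]])

```text
time_s: 12.95
eef_pos: [0.6594, 0.0551, 0.0503]
eef_rot: [-0.5, 0.5, -0.5, 0.5]
wrist_force: [-3.8, -1.1, 6.8]
opening: 0.0
```

Lift clear and pull back over the row (toward −x) for a look.

Call:
step_arm(commands=[[0, 0, 0, 0, -0.3, 0, 0], [0, 0, 0, 0, -0.6, 0, 0], [0, 0, 0, 0, -1, 0, 0], [0, 0, 0, 0, -1, 0, 0], [0, 0, 0, 0.5, -1, -0.7, 0], [0, 0, 0, 0.5, -1, -1, 0], [0, 0, 0, 0.5, 0, -1, 0], [0, 0, 0, 0.5, 0, -1, 0], [0, 0, 0, 0, 0, -1, 0], [0, 0, 0, 0, 0, -0.5, 0]])

```text
time_s: 13.95
eef_pos: [0.5019, -0.0049, 0.198]
eef_rot: [-0.5, 0.5, -0.5, 0.5]
wrist_force: [-0.0, 0.1, -0.1]
opening: 0.002
```

Call:
step_arm(commands=[[0, 0, 0, 0, 0, 0, 0], [0, 0, 0, 0, 0, 0, 0]])

```text
time_s: 14.15
eef_pos: [0.5046, -0.0048, 0.1982]
eef_rot: [-0.5, 0.499, -0.499, 0.501]
wrist_force: [0.6, 0.2, 0.1]
opening: 0.001
```

```bash
python3 - <<'E'
from h import *
o=ctrl.get_obs();print(o["time_s"],o["eef_pos"].round(4),o["wrist_force"].round(2))
k=ctrl.get_calibration("wrist");im,d=ctrl.camera("wrist");cv2.imwrite("pics/w9.png",im)
K=keysbox();K[:,2]=.052
p=np.array([.5743,.0658,-1.5546]);W=world(p,K)
for i,u in enumerate(proj(k,W)):
    x,y=u.round().astype(int);zs=[]
    for dy in range(-3,4):
        for dx in range(-3,4):
            z=d[y+dy,x+dx];q=cv2.undistortPoints(np.array([[[x+dx,y+dy]]],float),k["intrinsics"],k["D"])[0,0]
            zs.append((k["R"].T@(np.array([q[0]*z,q[1]*z,z])-k["t"]))[2])
    print(i+1,u.round(),np.median(zs).round(4),np.percentile(zs,90).round(4))
im2,_=ctrl.camera("scene");cv2.imwrite("pics/s9.png",cv2.resize(im2[130:270,220:400],None,fx=4,fy=4,interpolation=cv2.INTER_CUBIC))
E
```

```text
14.15 [ 0.5046 -0.0048  0.1982] [0.61 0.17 0.14]
1 [217. 206.] 0.0523 0.0531
2 [236. 182.] 0.0523 0.053
3 [248. 151.] 0.0525 0.0534
4 [252. 116.] 0.0522 0.053
5 [246.  79.] 0.0524 0.053
6 [229.  44.] 0.0525 0.0535
7 [203.  13.] 0.0522 0.0531
```

View pics/w9.png

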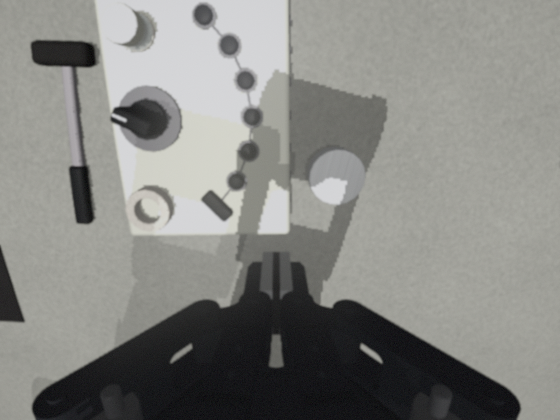

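View pics/s9.png

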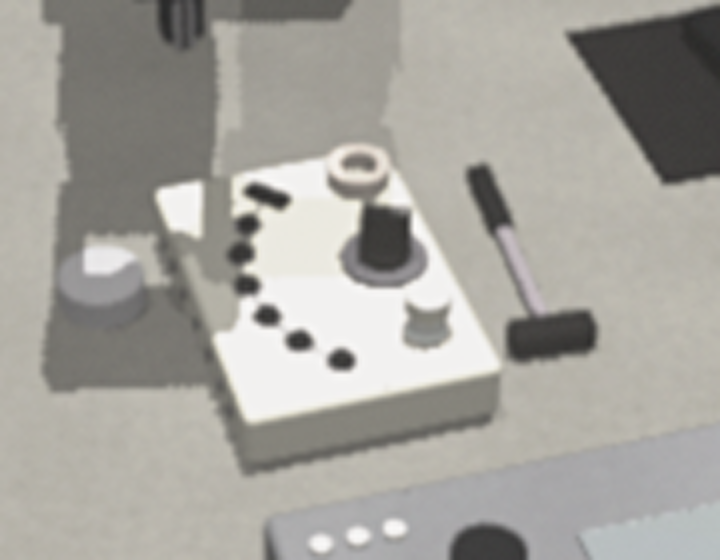

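The wrist picture shows the seven keys low, from the bar at (217,206) to key 7 at (203,13). Their depths give tops at about 52 mm, which is down. The box, knob, jar and tape roll look unmoved, and the hand is clear.

```bash
python3 -c "
from bench import ctrl
print(ctrl.hand_in())"
```

```text
the job is handed in; nothing more can be done
None
```

I pressed all seven keys in order, from the wide bar key to the round key at the far end, with shut fingers. I lifted about 15 mm between keys, then raised the hand clear and handed the job in at about 14 s.

- **Force:** the readings taken while pressing showed about 5–8 N upward on the wrist, and never above about 10 N in total.
- **Keys:** the last depth picture puts all seven key tops at 52.2–52.5 mm above the table. Latched down is 52 mm and up is 59 mm.
- **Surroundings:** in the last scene and wrist pictures the box, knob, jar, tape roll, tin and hammer look unmoved. I judged that by eye and did not measure it. The bottle, tissue box and mouse were not in those pictures.
- **Hand:** it was about 0.14 m above the box, with wrist force under 1 N.

**One disagreement:** with the hand low, the wrist camera put the keys nearest the fingers about 4 mm farther out in x than the top camera did. I aimed about 2 mm between the two readings, and every key still went fully down.

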